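Slide the specimen tray down onto the tester's bed

ROBOT

A 7-joint arm with a two-finger parallel gripper is mounted at the origin on the work surface. World frame = base frame: x ahead of the robot, y to its left, z up, the work surface at z = 0. Lengths are in m, angles in rad, forces in N, time in s.
With the tool pointing down it reaches from about 0.4 to 0.85 m from the base axis. Payload 6.9 kg.
Tool frame: the origin (TCP) lies midway between the tips of the shut fingers; the grasp point (between the pads) lies behind it (ctrl.pinch_z is the z of the grasp point in the tool frame, in m); z points along the fingers, y is the direction in which the jaws open and shut (so a half turn about z gives the same grasp; the last joint's range is limited). The gripper opens to 85 mm and grips with 20 to 120 N. Pads are 22 mm wide; open, the fingers measure 114 mm over their backs; the gripper's body (76 mm by 85 mm) begins 54 mm behind the grasp point. The pads swing forward as they close: fully open they stand 13 mm farther back than shut.
Start: joints at [1.294, 0.507, -0.238, 1.5, 0.126, 1.149, -0.155], TCP at [0.233, -0.58, 0.194] pointing down, gripper open.
Joint ranges: [-3.08, 3.08], [-0.24, 2.05], [-1.43, 1.35], [0, 2.5], [-1.52, 4.66], [0.17, 1.96], [-2.89, 2.89]. Speed limits (rad/s): [2.39, 2.39, 3.14, 3.14, 3.14, 3.14, 3.14].

INTERFACE

Orientations are given as a unit quaternion [w, x, y, z].
In Python, from station import ctrl, get_state, vision, ticket, models gives the robot as it stands. Calls block until the motion is done:
- ctrl.movep(position, orientation): joint-space move of the TCP to a pose.
- ctrl.movel(position, frame=None, max_speed=0.15): straight line of the TCP; frame=None keeps the orientation; max_speed is the mean speed in m/s.
- ctrl.set_joints(angles): joint-space move.
- ctrl.ungrasp() and ctrl.close_gripper(force=None): open the fingers fully, or close them until they stop; force is the grip in N (None keeps the last).
- ctrl.pause(seconds).
- ctrl.ik(position, orientation): joint angles nearest the present ones, or None.
- get_state(): the state.
- vision.grab_frame(name): name is "scene" or "top"; returns (picture, depth): 384x512x3 uint8, blue, green, red; 384x512 float32, m along the optical axis (not along the pixel's ray), 0 where there is no reading.
- vision.camera_info(name): a dict with "mtx" (3x3 intrinsics, pixels), "R" (3x3) and "t" (3): a world point X has camera coordinates R X + t. Camera axes: x right, y down, z forward; pixel columns grow to the right and rows downward; lengths in m; the calibration is good to about 2 mm. A picture is of the moment at which its call begins. camera_info takes no time and is no camera call.
A pose or a line that the arm cannot do raises ctrl.Unreachable and nothing moves.
- ticket.close_job(): hands the job in, once; it reports no verdict.
Trained networks look in the newest picture that a camera, given by its name, has taken for a name from the list of things; names that differ only in an ending like _2 or _b are one class to them, and where a whole thing is asked for, a point or a joint stands for the part that bears it (a point fixed in the world has none). Each returns a list of dicts, best first, with "p" (0 to 1); they miss things now and then, are a little off and sometimes report something else, mostly with a low value. They report only what shows in the picture. A call takes as long as a camera call. They do not tell look-alikes from the thing itself.
- models.recognise(camera, target): "point" ([column, row] in pixels, amid what is visible of it).
- models.masks_of(camera, target): "mask" (384x512 bool, what is visible of it) and "point" ([column, row] in pixels, amid what is visible of it).
The state is a dict: "time": time; "qpos": joint angles; "qd": joint speeds; "tau": joint torques, N m; "tcp_pos": TCP position; "eef_rot": TCP orientation; "contact_force": force on the tool from outside, world axes, zero at the start; "wrist_torque": the same for the moment, N m; "width": finger opening in m.
Only numpy, scipy, OpenCV 4.12 (cv2) and the standard library are available. Lean on these libraries where they do the work, as an engineer would, in place of code of your own. Each camera call takes 0.05 s, during which the arm holds its last target.

TASK

Two black trays stand on the raised loading plate of the torsion tester. Take the one that carries the tall necked specimen standing on end and slide it by its handle across the step, down onto the lower steel bed, so that it rests flat, square and centred inside the black outline with the specimen still standing in it. Slide it, do not lift it away from the plates (a few millimetres are fine), and leave the other tray where it is.

Things in the scene. Friction and masses are not known exactly. Their poses are not given: they have to be found in the camera images.
- tray: Tray to move: black, 100 (x) by 140 (y) mm, floor 8 mm thick, rim top 14 mm above its underside, 0.45 kg. Origin: centre of the underside, z up. Handle over the origin: upright aluminium bar, 14 mm thick in x, 44 mm long in y, top 58 mm above the underside, floor free on both x sides. Starts in either of two places on the raised loading plate, its y within 6 degrees of the mark's y.
- specimen: Loose steel specimen standing on end on the tray's floor, about 48 mm from the handle's centre towards the tray's -y end, which faces the step: 67 mm tall, round, 24 mm heads at both ends, 12 mm neck, 0.16 kg. Origin: centre of its lower face, z up along it.
- tray2: The other tray, same size and handle, in the other place on the loading plate, about 160 mm from the first, centre to centre. It carries two low steel flanges (42 mm diameter, 18 mm high, fixed to it) instead of the specimen. Origin: centre of its underside.
- mark (a point): Centre of the flush black outline (126 x 166 mm, long in y) on the lower bed's top, 30 mm above the table; z up. In its frame the bed spans x +-190, y -115 to 117 mm; 8 mm groove; step edge at y 125; loading plate, 6 mm higher, y 125 to 365. Trays start near y 240, x -80 and +80. Small loose ring and plug on the bed near x +-160, y -87; small bolt standing on the plate near x 168, y 175.
Not all that is in view belongs to the job. Leave any turquoise or white look-alike of the tray alone.

How it is judged:
At the end, for the whole second after the job is handed in: The tray rests flat on the lower bed, its centre within 15 mm of the outline's centre in x and in y and its long side within 10 degrees of the outline's; the specimen stands upright on the tray's floor; all is released and at rest; the other tray is within 20 mm of where it was (x of tray in the frame of mark between -0.015 and 0.015 m and y of tray in the frame of mark between -0.015 and 0.015 m and z of tray in the frame of mark below 0.003 m and angle between tray's own z axis and vertical below 0.05 rad and angle between the y axis of tray and the y axis of mark, either way round below 0.175 rad and angle between specimen's own z axis and vertical below 0.1 rad and z of specimen in the frame of tray between 0.004 and 0.012 m and horizontal distance between specimen and tray below 0.075 m and linear speed of each of tray, specimen below 0.02 m/s and distance of tray2 from where it was at the start of the episode below 0.02 m); the robot touches nothing.
It fails at once if the tray is lifted more than about 10 mm above the loading plate (z of tray in the frame of mark above 0.016 m).
It fails at once if the specimen tips by more than 20 degrees (angle between specimen's own z axis and vertical above 0.35 rad).
It fails at once if the other tray is moved more than 20 mm (distance of tray2 from where it was at the start of the episode above 0.02 m).
It also fails if it takes over 38 s, if anything falls off the work surface, if the arm or the gripper's body presses on something with over 40 N, if the wrist force passes 120 N, or if a joint passes its speed limit or range.

## Working session

There is one attempt and no reset: what is moved stays moved. The work goes in short steps, each a Python script; the robot and the scene stay as the last script left them, time stands still between calls to the robot, and variables do not carry over. Pictures are saved under pics/ and viewed, and the job is handed in when it is done.

```bash
mkdir -p pics; ls; python3 - <<'E'
from station import ctrl, get_state, vision
import cv2, numpy as np
for n in ("scene","top"):
    im,d=vision.grab_frame(n); cv2.imwrite(f"pics/{n}0.png",im); np.save(f"pics/{n}0.npy",d)
    c=vision.camera_info(n); print(n,c)
s=get_state(); print(s, ctrl.pinch_z)
E
```

```text
pics
scene {'mtx': array([[356.08431772,   0.        , 261.58317188],
       [  0.        , 356.08431772, 192.88005346],
       [  0.        ,   0.        ,   1.        ]]), 'R': array([[-0.32224859,  0.94656109,  0.01333966],
       [ 0.52894166,  0.19172438, -0.82671789],
       [-0.78509653, -0.25935277, -0.56245851]]), 't': array([-0.10990527, -0.21267416,  1.42118935])}
top {'mtx': array([[402.30878501,   0.        , 249.16384907],
       [  0.        , 402.30878501, 192.85547535],
       [  0.        ,   0.        ,   1.        ]]), 'R': array([[ 0.00225942, -0.99998324,  0.00533059],
       [-0.97083736, -0.0034714 , -0.23971395],
       [ 0.23972844, -0.00463352, -0.97082893]]), 't': array([0.27005082, 0.47180399, 1.10472899])}
{'time': 0.1, 'qpos': array([ 1.2945225 ,  0.50824265, -0.23751825,  1.50099962,  0.12571528,
        1.14889659, -0.15479748]), 'qd': array([-3.82720495e-04, -8.81221342e-04, -5.33077663e-05, -5.35196115e-03,
        6.51171672e-04, -1.33728214e-03, -4.98564535e-04]), 'tau': array([-5.53719132e-03, -6.21828675e+01, -2.19551571e+00, -2.50202876e+01,
        1.23449246e-02,  7.86305201e-03,  5.04821674e-05]), 'tcp_pos': array([ 0.23259207, -0.57958212,  0.19363457]), 'eef_rot': array([-7.59808913e-04,  9.81835563e-01,  1.89732233e-01, -1.70523212e-04]), 'contact_force': array([-0.32462337, -1.34017814,  0.20589098]), 'wrist_torque': array([ 0.00177252, -0.01349751,  0.06721763]), 'width': 0.08562546341290557} -0.0187
```

View pics/top0.png

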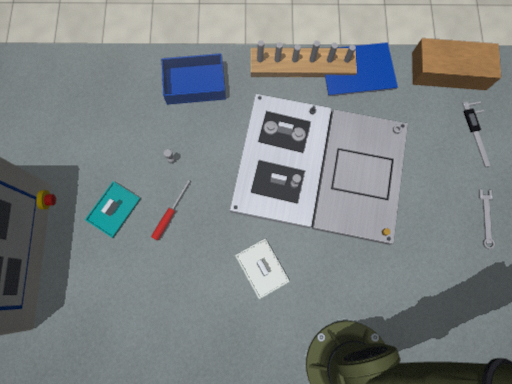

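View pics/scene0.png

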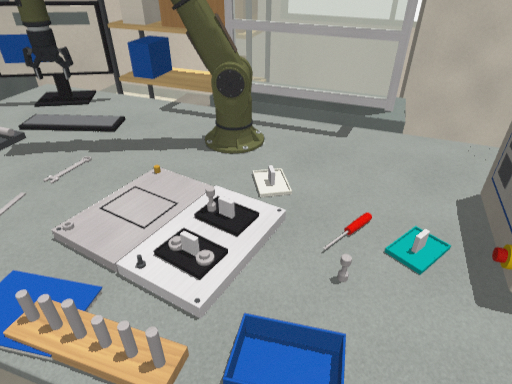

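The top view shows four tray-like things:
- black tray at (278,181), with a tall specimen at (297,180)
- black tray at (284,131), with two flanges
- turquoise look-alike at (113,208)
- white look-alike at (263,266)

The tray at (278,181) fits, because it carries the upright necked piece at its end nearest the step. I'll enlarge that area and measure it.

```bash
cat > h.py <<'E'
import numpy as np, cv2
from station import ctrl, get_state, vision, ticket, models
def ray(n,uv,z):
    c=vision.camera_info(n); uv=np.atleast_2d(np.asarray(uv,float))
    p=np.c_[uv,np.ones(len(uv))]@np.linalg.inv(c["mtx"]).T@c["R"]
    o=-c["R"].T@c["t"]
    return o+p*((z-o[2])/p[:,2])[:,None]
def proj(n,X):
    c=vision.camera_info(n); q=np.atleast_2d(X)@c["R"].T+c["t"]; q=q@c["mtx"].T
    return q[:,:2]/q[:,2:]
E
python3 - <<'E'
from h import *
im=cv2.imread("pics/top0.png")
cr=im[90:250,225:415]; cv2.imwrite("pics/crop0.png",cv2.resize(cr,None,fx=4,fy=3.7,interpolation=cv2.INTER_CUBIC)[:600])
im,d=vision.grab_frame("top")
for t in ("tray","specimen","tray2"):
    for r in models.masks_of("top",t)[:5]:
        m=r["mask"]; rc=cv2.minAreaRect(np.argwhere(m)[:,::-1].astype(np.float32))
        print(t,round(r["p"],2),np.round(r["point"],1),m.sum(),[np.round(v,1) for v in rc])
g=cv2.cvtColor(im,cv2.COLOR_BGR2GRAY)
# outline
roi=np.zeros_like(g); roi[140:208,325:400]=1
m=((g<70)&(roi>0)).astype(np.uint8)
p=np.argwhere(m)[:,::-1]
W=ray("top",p,0.030)
rc=cv2.minAreaRect(np.float32(W[:,:2]*1000)); print("outline",len(p),rc, cv2.boxPoints(rc))
for name,(r0,r1,c0,c1) in dict(tray=(155,206,245,310),tray2=(106,154,252,316)).items():
    roi=np.zeros_like(g); roi[r0:r1,c0:c1]=1
    m=((g<75)&(roi>0)).astype(np.uint8)
    n,l,st,ce=cv2.connectedComponentsWithStats(m); k=1+st[1:,4].argmax()
    W=ray("top",np.argwhere(l==k)[:,::-1],0.045)
    rc=cv2.minAreaRect(np.float32(W[:,:2]*1000)); print(name,st[k],rc)
    cc=np.argwhere(l==k)
E
```

```text
tray 0.92 [276.  181.2] 1525 [array([277.2, 180.7]), array([48.8, 34.1]), np.float64(12.7)]
tray 0.91 [263.  266.3] 1742 [array([262.5, 268. ]), array([50.3, 35.6]), np.float64(61.3)]
tray 0.8 [282.5 133.1] 1468 [array([284.1, 131.4]), array([46.3, 33. ]), np.float64(12.8)]
tray 0.8 [113.3 210.3] 1597 [array([112.7, 208.8]), array([33.8, 49.4]), np.float64(36.4)]
tray2 0.92 [276.  181.2] 1525 [array([277.2, 180.7]), array([48.8, 34.1]), np.float64(12.7)]
tray2 0.91 [263.  266.3] 1742 [array([262.5, 268. ]), array([50.3, 35.6]), np.float64(61.3)]
tray2 0.8 [282.5 133.1] 1468 [array([284.1, 131.4]), array([46.3, 33. ]), np.float64(12.8)]
tray2 0.8 [113.3 210.3] 1597 [array([112.7, 208.8]), array([33.8, 49.4]), np.float64(36.4)]
outline 162 ((551.768798828125, -49.61528015136719), (208.62547302246094, 146.93484497070312), 77.82040405273438) [[ 457.94748  -136.08014 ]
 [ 601.57495  -167.07996 ]
 [ 645.5901     36.84958 ]
 [ 501.96265    67.849396]]
tray [ 251  161   53   42 1234] ((509.35833740234375, 188.70462036132812), (136.53562927246094, 99.51118469238281), 76.5769271850586)
tray2 [259 112  51  40 895] ((666.2390747070312, 166.20455932617188), (137.1822052001953, 101.41148376464844), 75.76398468017578)
```

View pics/crop0.png

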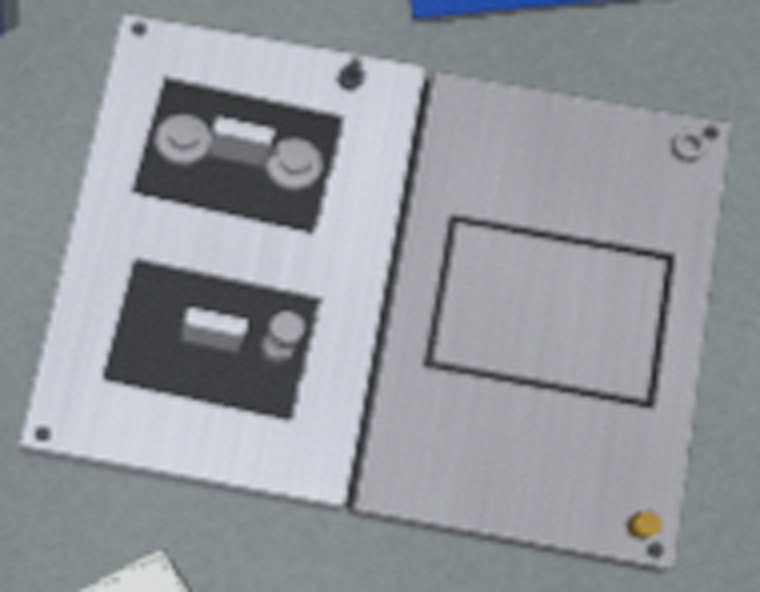

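The crop confirms it: the lower-left black tray (278,181) carries the necked specimen on its step side. The outline fit was contaminated by the groove, so I'll refine it and also measure the handle and specimen.

```bash
python3 - <<'E'
from h import *
im=cv2.imread("pics/top0.png"); g=cv2.cvtColor(im,cv2.COLOR_BGR2GRAY)
pts=np.array([(452,217),(673,257),(652,405),(428,366)],float)
px=np.c_[225-.375+pts[:,0]/4,90-.36+pts[:,1]/3.7]
W=ray("top",px,0.030)[:,:2]*1000; print(W.mean(0),[np.linalg.norm(W[i]-W[i-1]).round(1) for i in range(4)])
v=(W[0]+W[3]-W[1]-W[2]); print("yaw of mark y",np.degrees(np.arctan2(v[1],v[0])))
# threshold refinement inside polygon band
poly=np.zeros_like(g); cv2.fillPoly(poly,[np.int32(px.mean(0)+(px-px.mean(0))*1.1)],1)
m=(g<110)&(poly>0); Wp=ray("top",np.argwhere(m)[:,::-1],0.030)[:,:2]*1000
print(m.sum(),cv2.minAreaRect(np.float32(Wp)))
# handle top
for nm,(r0,r1,c0,c1) in dict(tray=(170,180,268,292),tray2=(118,130,276,296)).items():
    s=im[r0:r1,c0:c1].max(2); mm=s>215
    P=np.argwhere(mm)[:,::-1]+[c0,r0]; Wp=ray("top",P,0.094)[:,:2]*1000
    print(nm,mm.sum(),P.mean(0),Wp.mean(0),cv2.minAreaRect(np.float32(Wp)))
print(ray("top",[[225-.4+288/4,90-.36+326/3.7]],0.111)*1000)
_=vision.grab_frame("top")
for cam in("top",):
  for t in ("specimen",):
    for r in models.masks_of(cam,t)[:4]: print(r["p"],r["point"],r["mask"].sum())
E
```

```text
[538.54382416 -67.71925084] [np.float64(128.9), np.float64(169.0), np.float64(126.9), np.float64(166.8)]
yaw of mark y 78.76424818020844
330 ((539.0519409179688, -67.17752838134766), (171.27536010742188, 131.8051300048828), 78.54695892333984)
tray 29 [278.51724138 176.72413793] [508.9540686  188.92720692] ((509.35516357421875, 189.3905029296875), (36.88018798828125, 7.134674072265625), 75.58497619628906)
tray2 10 [286.3 125.7] [663.66251159 163.89366914] ((664.5751953125, 167.61520385742188), (35.95158386230469, 3.688410758972168), 78.0750732421875)
[[501.25291802 140.1332017  111.        ]]
0.59 [294.2, 179.0] 106
```

Measured values:
- **Mark:** (0.5388, -0.0674), y-yaw 78.6°. The outline measures 127x168, which matches.
- **Tray:** (0.5092, 0.1888), yaw about 76.3°. In the mark frame that is (-80, 245), as expected.
- **Specimen:** about 49 mm from the handle, also as expected.

Next I'll go above the handle.

```bash
cat >> h.py <<'E'
from scipy.spatial.transform import Rotation as Rn
M=np.array([.5388,-.0674]); MY=78.6
T0=np.array([.5092,.1889]); TY=76.3
def q(yaw,flip):  # yaw of tray y; tool y along tray x
    a=np.radians(yaw-90+180*flip); y=np.array([np.cos(a),np.sin(a),0]); z=np.array([0,0,-1.]); x=np.cross(y,z)
    r=Rn.from_matrix(np.c_[x,y,z]).as_quat(); return np.r_[r[3],r[:3]]
def mk(x,y):
    a=np.radians(MY); return M+x*np.array([np.sin(a),-np.cos(a)])+y*np.array([np.cos(a),np.sin(a)])
def st(): 
    s=get_state(); print(round(s["time"],2),np.round(s["tcp_pos"],4),"F",np.round(s["contact_force"],1),"w",round(s["width"],4))
E
python3 - <<'E'
from h import *
for f in (0,1):
    for p,yw in ((np.r_[T0,.06],TY),(np.r_[M,.055],MY)):
        j=ctrl.ik(p,q(yw,f)); print(f,None if j is None else np.round(j,2))
E
```

```text
0 [ 0.14  0.65 -0.86  1.89  0.63  0.9  -1.27]
0 [ 0.48  0.59 -0.62  1.89  0.47  0.8  -0.59]
1 [ 0.3   0.82 -1.23  1.89  0.87  1.11  1.62]
1 [-0.56  0.83  1.15  1.91 -0.9   1.04 -2.34]
```

```bash
python3 - <<'E'
from h import *
ctrl.movep(np.r_[T0,.20],q(TY,0)); st()
ctrl.movel(np.r_[T0,.125],max_speed=.1); st()
im,d=vision.grab_frame("scene"); cv2.imwrite("pics/s1.png",cv2.resize(im[150:310,100:320],None,fx=3.6,fy=3.6,interpolation=cv2.INTER_CUBIC))
im,d=vision.grab_frame("top"); cv2.imwrite("pics/t1.png",im)
E
```

```text
3.27 [0.5096 0.1879 0.1998] F [ 0.7 -0.2  0.1] w 0.0853
4.17 [0.5094 0.1893 0.1255] F [-0.3  0.7 -0.4] w 0.0853
```

View pics/s1.png

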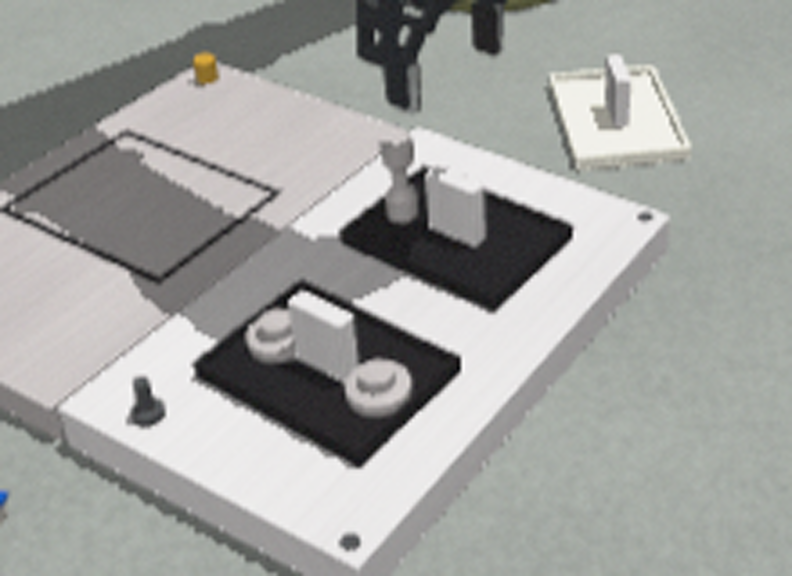

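The tall specimen stands at about (400,180) in the crop. The open fingers at (405,95) and (490,50) straddle the handle along the tray's x direction. I'll descend and grip.

```bash
python3 - <<'E'
from h import *
ctrl.movel(np.r_[T0,.061],max_speed=.06); st()
ctrl.close_gripper(60); st()
im,d=vision.grab_frame("scene"); cv2.imwrite("pics/s2.png",cv2.resize(im[150:310,100:320],None,fx=3.6,fy=3.6,interpolation=cv2.INTER_CUBIC))
E
```

```text
5.49 [0.5094 0.1891 0.0613] F [-0.2 -0.1  0.5] w 0.0855
6.26 [0.5092 0.1889 0.061 ] F [ 0.4 -0.   0.8] w -0.0002
```

View pics/s2.png

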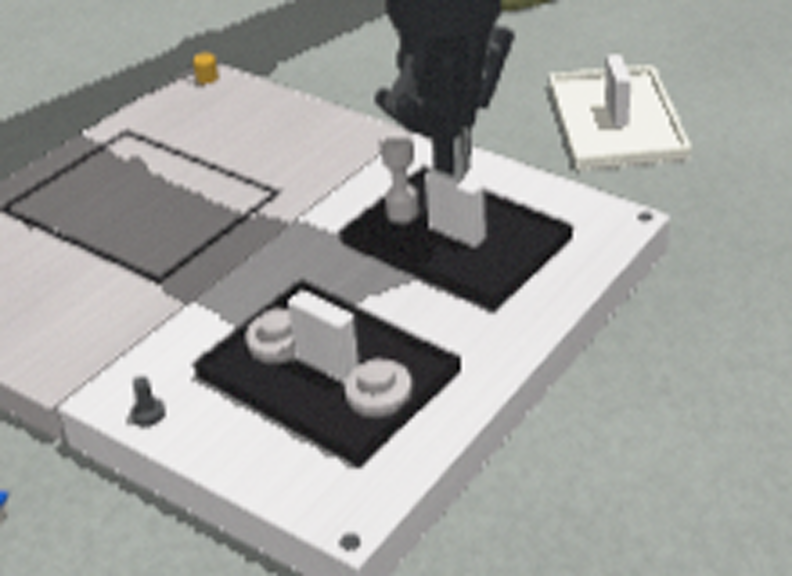

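The fingers closed on nothing. In the picture the tips look behind or above the handle, so I'll check both cameras with depth.

```bash
python3 - <<'E'
from h import *
st()
im,d=vision.grab_frame("scene"); tp,dt=vision.grab_frame("top")
s=get_state()
print("proj TCP scene",proj("scene",s["tcp_pos"]),"top",proj("top",s["tcp_pos"]))
print("proj handle top scene",proj("scene",[.5092,.1889,.094]), "tray corner base", proj("scene",np.r_[T0,.036]))
def back(n,u,v,D):
    c=vision.camera_info(n); return c["R"].T@(np.linalg.inv(c["mtx"])@[u,v,1]*D-c["t"])
c=lambda u,v:(u/3.6+100,v/3.6+150)
for nm,(u,v) in dict(handleface=(455,215),htop=(470,183),finger=(460,160),spec=(397,150),plate=(560,300),bed=(60,250),table=(700,250),h2face=(325,340),floor=(430,260)).items():
    a,b=c(u,v); D=d[int(round(b)),int(round(a))]; print(nm,np.round((a,b),1),np.round(back("scene",a,b,D),4))
D0=np.load("pics/top0.npy")
for nm,(u,v) in dict(htop=(278,176),floor=(262,182),plate=(300,205),bed=(360,175),table=(225,230),spec=(296,178)).items():
    print("top",nm,np.round(back("top",u,v,D0[v,u]),4))
o=cv2.resize(im[170:240,190:260],None,fx=8,fy=8,interpolation=cv2.INTER_CUBIC); cv2.imwrite("pics/s3.png",o)
o=cv2.resize(tp[130:220,230:330],None,fx=6,fy=6,interpolation=cv2.INTER_CUBIC); cv2.imwrite("pics/t3.png",o)
E
```

```text
6.31 [0.5092 0.1889 0.061 ] F [ 0.1 -0.3  0.5] w 0.0002
proj TCP scene [[225.76475095 208.98860935]] top [[277.65626023 179.82008219]]
proj handle top scene [[225.20824875 198.75371051]] tray corner base [[226.16515158 216.48411498]]
handleface [226.4 209.7] [0.5143 0.193  0.0632]
htop [230.6 200.8] [0.5142 0.206  0.0949]
finger [227.8 194.4] [0.5133 0.1986 0.1124]
spec [210.3 191.7] [0.509  0.1473 0.1064]
plate [255.6 233.3] [0.5487 0.2864 0.0372]
bed [116.7 219.4] [ 0.6113 -0.0831  0.0292]
table [294.4 219.4] [0.4154 0.3553 0.0005]
h2face [190.3 244.4] [0.6763 0.1756 0.0757]
floor [219.4 222.2] [0.5479 0.1874 0.0454]
top htop [0.5109 0.1904 0.0946]
top floor [0.5068 0.2338 0.0453]
top plate [0.4397 0.1231 0.0381]
top bed [ 0.5343 -0.0607  0.0284]
top table [ 0.3716  0.3426 -0.0012]
top spec [0.5002 0.142  0.1122]
```

View pics/s3.png

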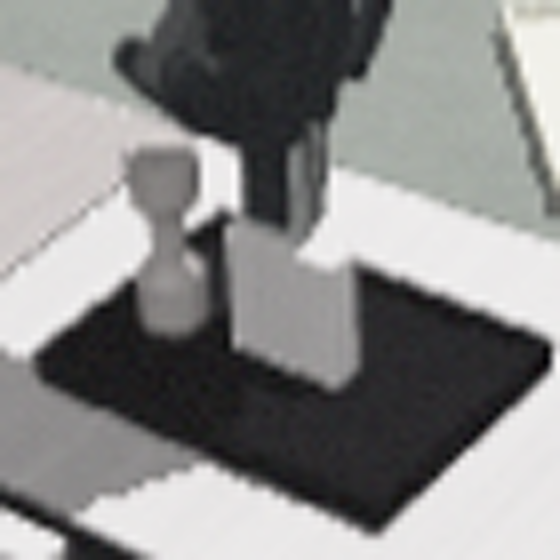

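View pics/t3.png

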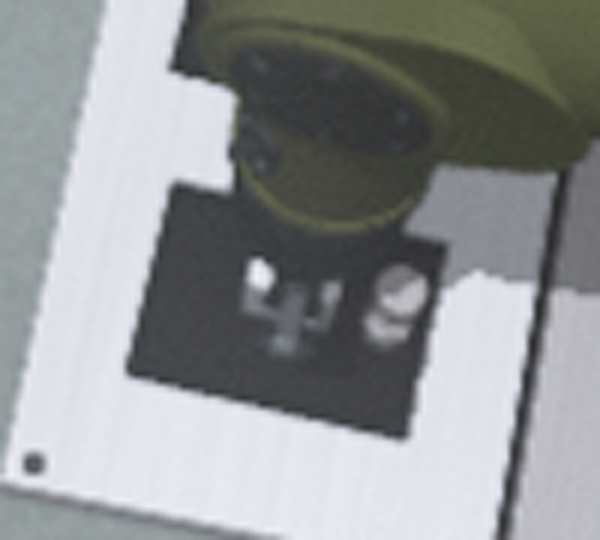

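```bash
python3 - <<'E'
from h import *
np.set_printoptions(linewidth=200)
for n,(r0,r1,c0,c1,sr,sc) in dict(top=(170,196,268,290,2,2),scene=(182,222,214,240,2,3)).items():
    im,d=vision.grab_frame(n); c=vision.camera_info(n)
    v,u=np.mgrid[r0:r1:sr,c0:c1:sc]
    P=(np.stack([u,v,np.ones_like(u)],-1)@np.linalg.inv(c["mtx"]).T*d[v,u][...,None]-c["t"])@c["R"]
    print(n)
    for k in (0,1,2): print("xyz"[k]); print((P[...,k]*1000).round().astype(int))
E
```

```text
top
x
[[543 544 486 482 478 476 475 474 474 469 473]
 [538 538 538 481 477 475 473 472 473 473 472]
 [532 531 516 516 478 475 474 473 472 472 473]
 [525 525 510 510 476 193 473 472 472 491 525]
 [520 518 508 489 472 472 472 470 505 506 518]
 [512 513 508 477 478 468 468 467 501 514 513]
 [507 507 506 468 468 464 464 471 500 507 508]
 [500 501 501 461 460 460 464 464 498 500 500]
 [495 495 456 455 456 455 455 456 496 496 495]
 [488 489 488 452 451 451 451 452 489 490 490]
 [482 483 483 482 483 483 483 482 483 483 483]
 [475 477 476 476 477 477 193 477 476 476 477]
 [470 471 471 471 470 470 471 471 471 470 471]]
y
[[216 210 216 212 208 204 199 195 190 187 181]
 [216 210 204 211 207 203 199 194 189 184 180]
 [216 210 207 202 206 201 197 192 188 183 178]
 [216 210 208 202 205 277 196 191 186 175 157]
 [216 210 207 206 205 200 194 190 173 168 157]
 [216 210 205 207 202 199 194 189 173 163 157]
 [216 210 205 208 203 199 194 187 172 163 157]
 [216 210 204 209 204 199 193 187 170 164 158]
 [216 210 214 209 204 199 194 188 169 163 158]
 [216 210 205 208 204 198 193 188 169 163 157]
 [216 211 
[... 2723 characters left out ...]
148 158 154 147 142 136   2   1   2]
 [111  39 149 137 133 130   2   1  -2]
 [108  36 125 129 127 123   3   2   0]
 [102  37 119 124 121 117  36  37   1]
 [ 94  38 112 116 116 112  35  37  37]
 [ 37  49  95 112 110 104  39  38  37]
 [ 49  48  95  99 101  37  36  36  37]
 [ 46  45  90  93  96  94  95  39  38]
 [ 67  45  82  87  92  94  92  51  36]
 [ 64  45  75  81  84  90  90  47  52]
 [ 58  47  71  73  77  81  80  43  46]
 [ 52  45  62  66  70  75 625  45  46]
 [ 45  45  56  61  64  69  70  44  45]
 [ 46  48  49  54  57  61  63  45  45]
 [ 45  45  45  47  51  56  57  46  45]
 [ 44  46  44  42  46  49  51  45  44]
 [ 46  45  44  46  45  45  43  43  44]
 [ 45  46  44  44  45  44  45  46  45]]
```

Depth shows the shut fingertips ending at z≈0.096, right at the handle's top, although the state says 0.061. I'll raise the arm and measure the tip offset directly.

```bash
python3 - <<'E'
from h import *
ctrl.movel(np.r_[T0,.125],max_speed=.1); st()
s=get_state(); p=s["tcp_pos"]; print(np.round(s["eef_rot"],3),np.round(q(TY,0),3), "TCP px",proj("scene",p), "+40:",proj("scene",p+[0,0,.04]))
im,d=vision.grab_frame("scene"); c=vision.camera_info("scene")
o=cv2.resize(im[140:240,180:280],None,fx=6,fy=6,interpolation=cv2.INTER_CUBIC)
for X,col in ((p,(0,0,255)),(p+[0,0,.035],(0,255,0))):
    a=(proj("scene",X)[0]-[180,140])*6; cv2.circle(o,tuple(int(t) for t in a),5,col,-1)
cv2.imwrite("pics/s4.png",o)
for u in (222,225,228,231):
    col=[]
    for v in range(168,206,2):
        P=c["R"].T@(np.linalg.inv(c["mtx"])@[u,v,1]*d[v,u]-c["t"]); col.append(tuple(int(t) for t in np.round(P*1000)))
    print(u,col)
E
```

```text
7.3 [0.509  0.1885 0.1246] F [ 0.4 -0.1  0.9] w 0.0002
[ 0.     0.786  0.618 -0.   ] [0.    0.786 0.618 0.   ] TCP px [[224.55139962 188.81005059]] +40: [[223.82059172 175.3258821 ]]
222 [(522, 191, 193), (523, 191, 188), (522, 191, 182), (522, 190, 176), (522, 190, 170), (285, 75, 2), (298, 81, 3), (305, 84, 0), (318, 89, 1), (326, 93, -1), (389, 123, 38), (399, 128, 38), (408, 131, 37), (415, 135, 35), (501, 176, 95), (510, 180, 95), (516, 183, 93), (515, 182, 86), (514, 181, 79)]
225 [(515, 196, 191), (516, 196, 185), (518, 196, 181), (517, 195, 174), (518, 196, 169), (517, 195, 163), (290, 88, 0), (304, 94, 2), (316, 99, 2), (323, 102, 0), (384, 131, 37), (396, 136, 38), (407, 141, 39), (413, 143, 36), (424, 148, 38), (508, 188, 95), (514, 190, 94), (519, 193, 91), (516, 191, 82)]
228 [(507, 200, 187), (508, 200, 182), (508, 200, 176), (508, 200, 170), (509, 200, 165), (279, 94, 3), (289, 98, 1), (302, 104, 2), (311, 107, 1), (321, 112, 1), (330, 116, 0), (390, 143, 36), (402, 148, 37), (409, 151, 35), (420, 156, 37), (505, 195, 95), (514, 199, 96), (519, 201, 93), (520, 201, 87)]
231 [(211, 76, 0), (230, 84, 4), (237, 87, 0), (250, 92, 1), (266, 99, 4), (275, 103, 2), (285, 107, 1), (298, 113, 2), (308, 117, 2), (319, 122, 2), (330, 126, 2), (339, 130, 1), (397, 155, 36), (409, 161, 38), (417, 164, 37), (423, 167, 34), (509, 205, 94), (518, 209, 95), (521, 210, 90)]
```

View pics/s4.png

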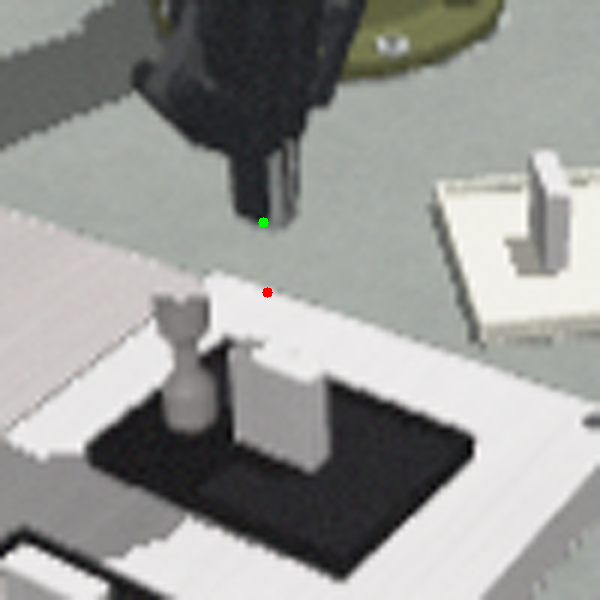

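The shut tips (bottom at about (265,222) in the crop) really are about 35 mm above the reported TCP, shown by the red dot at (267,292). That explains the empty close just above the handle, which touched nothing (force about 0). I'll correct for the offset, descend in stages while watching the force, and regrip.

```bash
echo 'ZO=-0.035  # add to wanted true tip z to get commanded TCP z' >> h.py; python3 - <<'E'
from h import *
ctrl.ungrasp()
for z in (.085,.07,.062):
    ctrl.movel(np.r_[T0,z+ZO],max_speed=.1); st()
    if abs(get_state()["contact_force"][2])>5: print("contact"); break
else:
    ctrl.close_gripper(60); st()
im,d=vision.grab_frame("scene"); cv2.imwrite("pics/s5.png",cv2.resize(im[140:240,180:280],None,fx=6,fy=6,interpolation=cv2.INTER_CUBIC))
E
```

```text
9.03 [0.5094 0.1893 0.0505] F [ 0.1 -0.4 -0.2] w 0.0853
9.33 [0.509  0.1886 0.0348] F [1.2 0.6 0.3] w 0.0854
9.58 [0.509  0.1887 0.0267] F [-0.1 -0.1 -0.2] w 0.0855
10.23 [0.5095 0.1889 0.0273] F [ 1.8 -0.3  3.7] w 0.0132
```

View pics/s5.png

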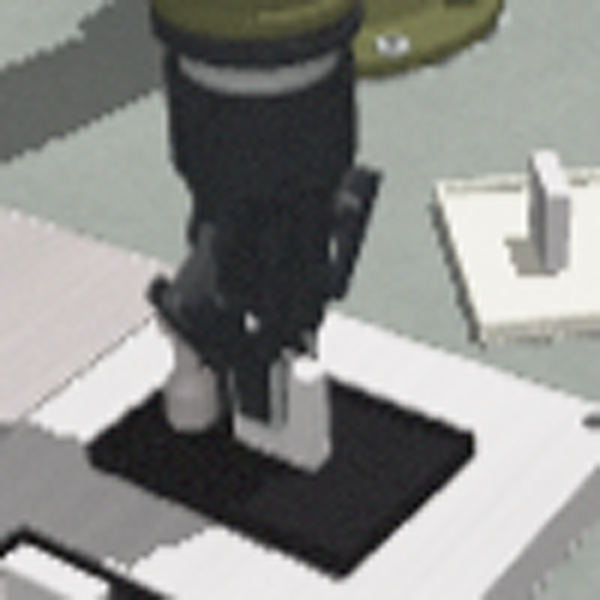

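The gripper holds the handle (width 13 mm) and the specimen at about (190,400) still stands. I'll unweight the tray by about 1 mm and slide it past the step, rotating it to the mark's yaw.

```bash
python3 - <<'E'
from h import *
z=.0280
ctrl.movel(np.r_[T0,z],max_speed=.02); st()
a=mk(-.078,.21); 
ctrl.movel(np.r_[mk(-.06,.2),z],q(TY,0),max_speed=.05); st()
im,d=vision.grab_frame("scene"); cv2.imwrite("pics/s6.png",cv2.resize(im[140:260,120:280],None,fx=4.5,fy=4.5,interpolation=cv2.INTER_CUBIC))
E
```

```text
10.53 [0.5086 0.1884 0.0273] F [-0.9 -0.5 -6.2] w 0.0133
11.68 [0.5194 0.1411 0.0281] F [-0.3  1.  -6.6] w 0.0128
```

View pics/s6.png

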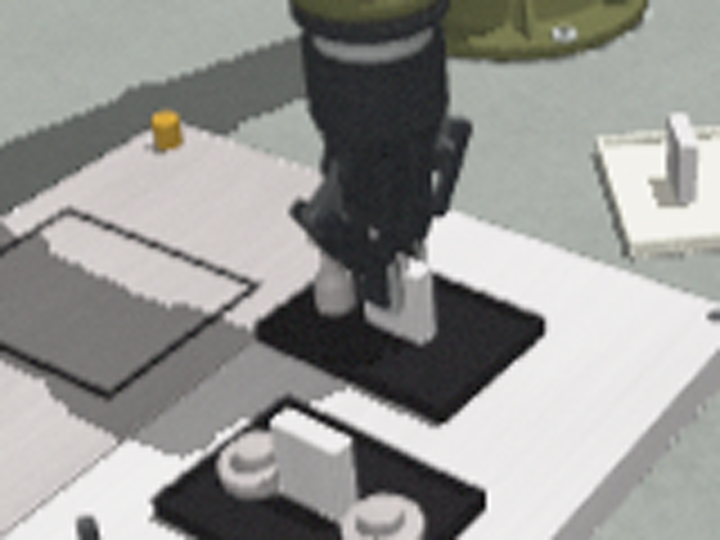

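The tray moves with the gripper and the specimen at (335,285) is upright. The wrist carries about the full 6 N weight, with roughly 1 mm of clearance. I'll carry on over the step.

```bash
python3 - <<'E'
from h import *
ctrl.movel(np.r_[mk(0,.03),.0280],q(MY,0),max_speed=.06); st()
im,d=vision.grab_frame("scene"); cv2.imwrite("pics/s7.png",cv2.resize(im[130:260,60:240],None,fx=4.4,fy=4.4,interpolation=cv2.INTER_CUBIC))
tp,_=vision.grab_frame("top"); cv2.imwrite("pics/t7.png",cv2.resize(tp[100:240,280:420],None,fx=4.2,fy=4.2,interpolation=cv2.INTER_CUBIC))
E
```

```text
14.88 [ 0.5447 -0.0378  0.0281] F [-0.6  0.2 -6. ] w 0.0131
```

View pics/s7.png

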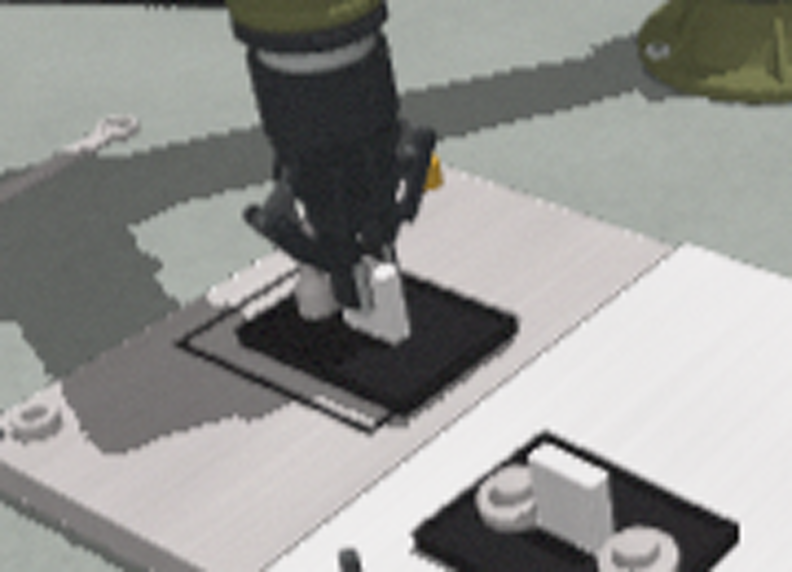

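View pics/t7.png

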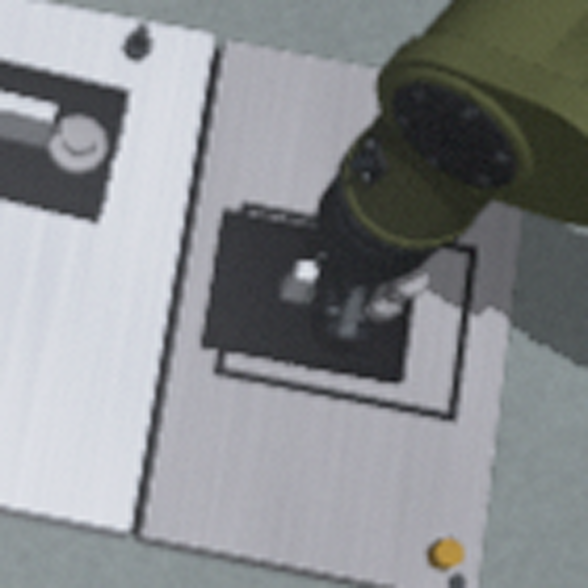

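The tray is fully past the groove, with its trailing edge at about (205,345) in the top crop. I'll lower it gently onto the bed, then measure how far it is from the outline.

```bash
python3 - <<'E'
from h import *
for z in (.0235,.0225,.0215,.0208,.020):
    ctrl.movel(np.r_[mk(0,.03),z],max_speed=.02); ctrl.pause(.1); st()
    if get_state()["contact_force"][2]>-3: break
tp,_=vision.grab_frame("top"); cv2.imwrite("pics/t8raw.png",tp)
g=tp.max(2); roi=np.zeros(g.shape,np.uint8); roi[140:200,322:395]=1
o=cv2.resize(tp[135:205,315:400],None,fx=8,fy=8,interpolation=cv2.INTER_CUBIC); cv2.imwrite("pics/t8.png",o)
E
```

```text
15.46 [ 0.5447 -0.0379  0.0235] F [-0.   0.5 -5.7] w 0.0129
15.81 [ 0.5447 -0.038   0.0225] F [ 0.4  0.1 -6.9] w 0.0129
16.16 [ 0.5447 -0.038   0.0215] F [ 0.5  0.5 -6.1] w 0.013
16.51 [ 0.5448 -0.038   0.0213] F [-1.8 -2.3  3.6] w 0.0133
```

View pics/t8.png

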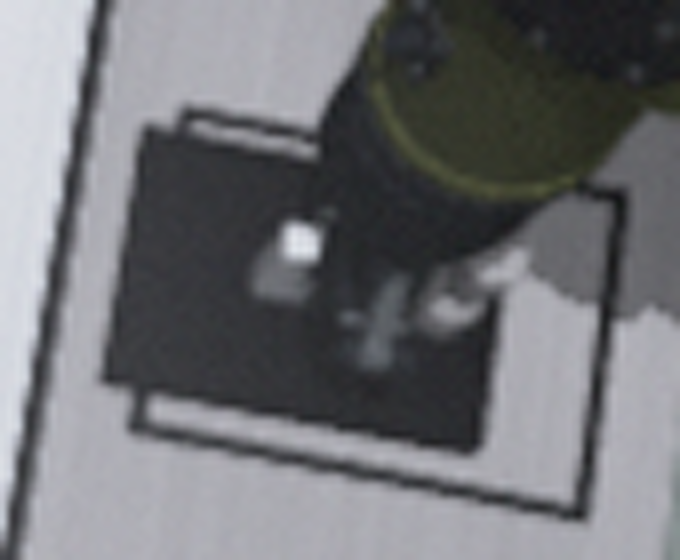

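```bash
cat >> h.py <<'E'
def tomk(P):
    a=np.radians(MY); d=P[...,:2]-M; return np.stack([d@[np.sin(a),-np.cos(a)],d@[np.cos(a),np.sin(a)]],-1)
E
python3 - <<'E'
from h import *
f=lambda p:np.array(p,float)/8+[315-.44,135-.44]
O=ray("top",f([(185,112),(625,190),(583,515),(133,430)]),.030); print("outline centre mk",tomk(O).mean(0)*1000)
T=ray("top",f([(145,128),(478,452),(103,382)]),.040); print(tomk(T)*1000,"centre",(tomk(T)[0]+tomk(T)[1])/2*1000)
t=tomk(T); e=t[0]-t[2]; l=t[1]-t[2]; print(np.linalg.norm(e),np.linalg.norm(l),np.degrees(np.arctan2(e[1],e[0])),np.degrees(np.arctan2(l[0],-l[1])))
print("tcp",tomk(get_state()["tcp_pos"])*1000)
E
```

```text
outline centre mk [0.42066917 0.27430739]
[[ 49.75185592  99.34471282]
 [-50.08951411 -39.57164024]
 [-51.47864497  99.56880992]] centre [-0.1688291  29.88653629]
0.10123074893122397 0.1391473842999844 -0.12683724105797964 0.5720025416018854
tcp [ 0.08249715 30.0360406 ]
```

The tray is at (-0.2, 29.9) mm in the mark frame and square to within 1°. It tracks the TCP, so I'll slide it the last 30 mm along the bed.

```bash
python3 - <<'E'
from h import *
ctrl.movel(np.r_[mk(0,0),.0211],q(MY,0),max_speed=.03); ctrl.pause(.2); st()
im,d=vision.grab_frame("scene"); cv2.imwrite("pics/s9.png",cv2.resize(im[130:260,60:240],None,fx=4.4,fy=4.4,interpolation=cv2.INTER_CUBIC))
E
```

```text
17.91 [ 0.5391 -0.0677  0.0213] F [1.2 2.1 5.1] w 0.0131
```

View pics/s9.png

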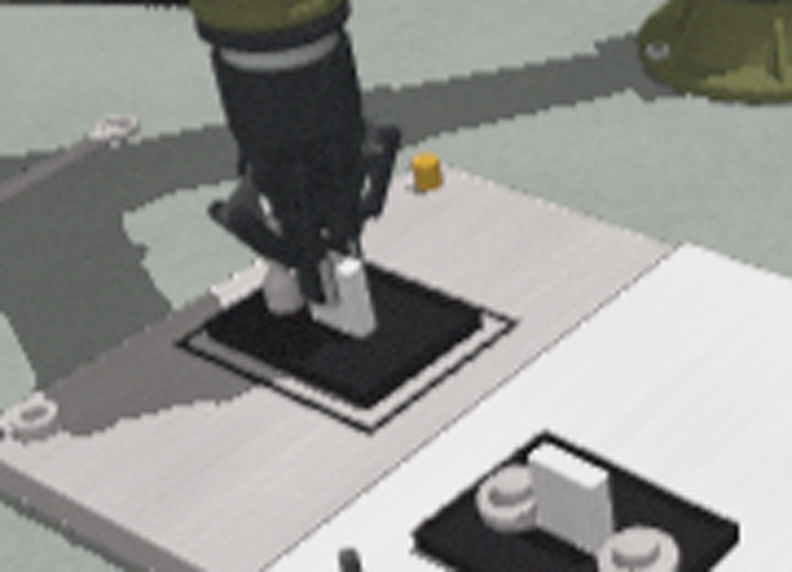

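The tray is centred in the outline, with even margins around (180,345)–(515,320), and the specimen at (285,290) is upright. I'll release and retreat straight up.

```bash
python3 - <<'E'
from h import *
ctrl.ungrasp(); st()
ctrl.movel(np.r_[mk(0,0),.16],max_speed=.1); st()
s=get_state()["qpos"].copy()
ctrl.set_joints([1.294,0.507,-0.238,1.5,0.126,1.149,-0.155]) ; st()
im,d=vision.grab_frame("scene"); cv2.imwrite("pics/s10.png",cv2.resize(im[130:260,60:240],None,fx=4.4,fy=4.4,interpolation=cv2.INTER_CUBIC))
tp,_=vision.grab_frame("top"); cv2.imwrite("pics/t10.png",cv2.resize(tp[100:210,240:400],None,fx=5,fy=5,interpolation=cv2.INTER_CUBIC))
E
```

```text
18.65 [ 0.5388 -0.0674  0.0211] F [-0.2 -0.1  0.3] w 0.0853
20.19 [ 0.5385 -0.0675  0.1594] F [-0.1 -0.3  0.3] w 0.0854
22.33 [ 0.2349 -0.579   0.1945] F [-0.5 -0.3  0.9] w 0.0853
```

View pics/s10.png

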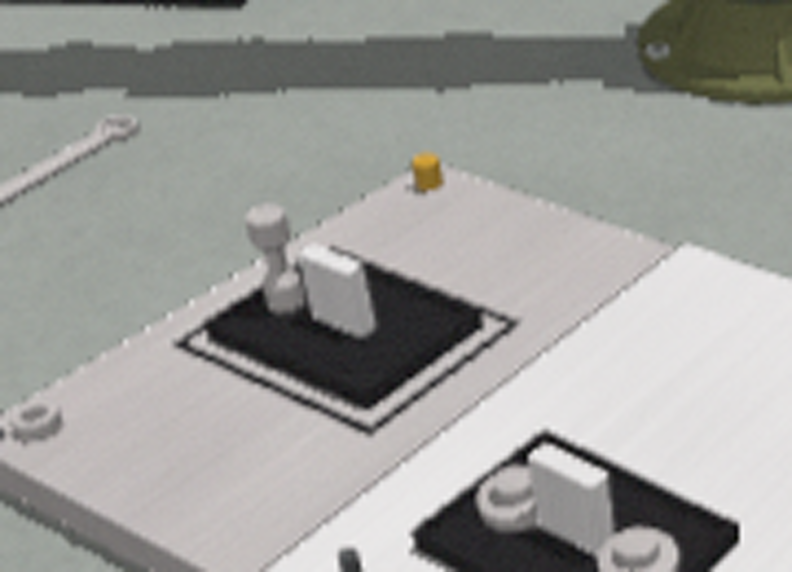

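View pics/t10.png

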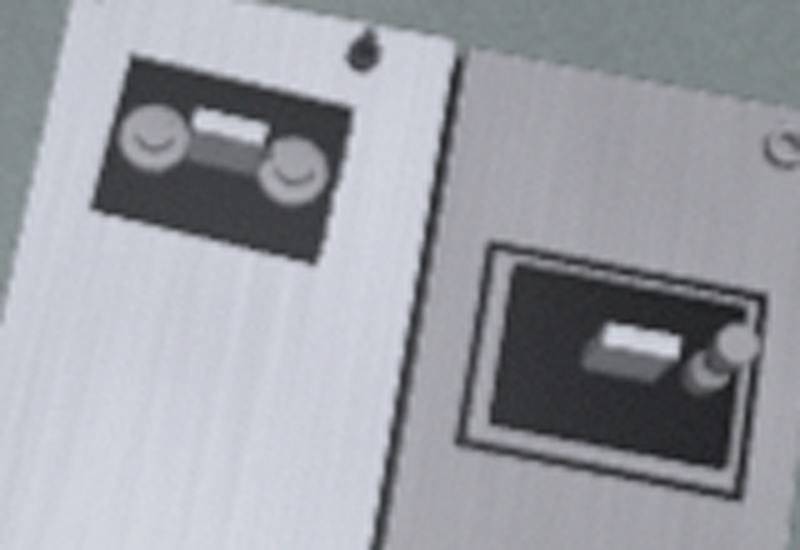

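The tray sits inside the outline and the other tray is unmoved. The specimen's slant looks like perspective, so I'll check it and the tray position numerically.

```bash
python3 - <<'E'
from h import *
f=lambda p:np.array(p,float)/5+[240-.4,100-.4]
T=ray("top",f([(515,265),(727,467),(490,425),(747,308)]),.041); t=tomk(T)*1000; print(t.round(1),t.mean(0))
b=ray("top",f([(737,344)]),.105)[0]; print("spec top mk",tomk(b)*1000)
base=np.r_[b[:2],.038]
g=lambda X:(proj("scene",X)-[60,130])*4.4
print("scene predicted for vertical: top",g(np.r_[b[:2],.105]),"base",g(base))
print("top-view predicted base",(proj("top",base)-[240,100])*5)
h=ray("top",f([(641,342)]),.088)[0]; print("handle top mk",tomk(h)*1000)
E
```

```text
[[ 49.   69.3]
 [-49.9 -70.8]
 [-52.7  69.3]
 [ 50.1 -70.7]] [-0.8940571  -0.74176504]
spec top mk [  2.13169515 -48.7182809 ]
scene predicted for vertical: top [[261.70703429 211.37811294]] base [[283.59147353 299.50302535]]
top-view predicted base [[696.90903532 375.67033743]]
handle top mk [-1.29289197  0.20926488]
```

```bash
python3 - <<'E'
from h import *
st(); print(ticket.close_job())
E
```

```text
22.43 [ 0.2346 -0.5792  0.1945] F [-0.6  0.   0. ] w 0.0859
the job is handed in; nothing more can be done
None
```

The tray with the necked specimen is on the lower bed, centred in the outline with the specimen still standing. The job was handed in at 22.4 s, and no verdict is reported.

- **How it moved:** I gripped the tray by its handle and carried it over the step about 1 mm above the plate. I then lowered it until it touched the bed and slid it the last 30 mm.
- **Tray:** My last check put its centre about 1 mm from the outline's centre in x and y, and it was last measured square to within 1°. I confirmed it was flat by feeling contact on the bed and by eye, but did not measure the tilt.
- **Specimen:** Its position agrees with a vertical axis in both cameras, to a pixel or two. It stands about 49 mm from the handle.
- **Everything else:** The other tray looked unmoved. The arm is back at its start pose with the gripper open, touching nothing.
- **What disagreed:** The first grip closed on nothing just above the handle, without touching it. The depth images showed the fingertips about 35 mm higher than the reported TCP. I corrected for that, and the second grip held at 13 mm width.

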